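# Bring the red-capped spice to the front and bolt the carousel

## Robot

A 6-joint arm with a two-finger parallel gripper is mounted at the origin on the work surface; the furniture and walls round the work are solid. World frame = base frame: x ahead of the robot, y to its left, z up, the work surface at z = 0. Lengths are in m, angles in rad, forces in N, time in s.
With the tool pointing down it reaches from about 0.35 to 0.975 m from the base axis. Payload 4.9 kg.
Tool frame: the origin (TCP) lies on the centre line of the jaws, within the pads' length; the fingertips stand ctrl.tcp_to_tips ahead of it and the grasp point (between the pads) lies 3 mm ahead of it (ctrl.tcp_to_tips is the distance from the TCP to the fingertips, in m); z points along the fingers, y is the direction in which the jaws open and shut (so a half turn about z gives the same grasp; the last joint's range is limited). The gripper opens to 85 mm and grips with 20 to 120 N. Pads are 22 mm wide; open, the fingers measure 114 mm over their backs; the gripper's body (76 mm by 85 mm) begins 54 mm behind the grasp point. The pads swing forward as they close: fully open they stand 13 mm farther back than shut.
Start: joints at [1.024, 0.053, 1.613, -0, 1.476, -0.119], TCP at [0.259, 0.569, 0.253] pointing down, gripper open.
Joint ranges: [-3.01, 3.01], [-1.01, 2.22], [0.06, 2.58], [-1.02, 4.17], [0.09, 2.62], [-3.14, 3.14]. Speed limits (rad/s): [2.57, 2.57, 3.14, 3.14, 3.14, 3.14].

## Interface

Orientations are given as a rotation vector (axis times angle).
In Python, from station import ctrl, vision gives the robot as it stands.
- The arm moves only by the tool jog_arm, never from a script. Its argument "deltas" is a list of rows, each a list of 7 numbers: the turn, a rotation vector about the tool's x, y, z in rad, then the shift along the tool's x, y, z in cm, then the opening, from 0 (shut) to 1 (fully open). A call has 1 to 12 rows; each row shifts and turns the commanded pose from where the row before left it, along the tool's axes as they then stand; what a row does not reach is not made up. A row lasts 1/12 s, in which the tool goes at most 41.7 mm and 7.16 degrees, less where a joint would pass 70% of its speed; a pose out of reach is approached as far as the arm can. A call with a gripper value outside its range is refused whole. The fingers move at their own pace and stop on an object; "grip_force" is the grip in N (left out, the last holds). Time passes only in rows, so rows that do not move let the fingers close. It gives the time, the measured TCP pose, the force and the opening at its end, in the units of the state.
- ctrl.get_obs(): the state, without advancing time (a new reading comes with each control period).
- vision.get_image(name): name is "scene" or "top" or "wrist"; returns (picture, depth): 384x512x3 uint8, red, green, blue; 384x512 float32, m along the optical axis (not along the pixel's ray), 0 where there is no reading.
- vision.calibration(name): a dict with "fx", "fy", "cx", "cy" (pixels), "rvec" (rotation vector, rad) and "tvec" (3), from world to camera coordinates, as OpenCV has them; the wrist camera has in their place "hand_eye" (4x4, takes a point from camera to tool coordinates, whose origin is the TCP and whose axes are the flange's). Camera axes: x right, y down, z forward; pixel columns grow to the right and rows downward; lengths in m; the calibration is good to about 2 mm. A picture is of the moment at which its call begins: read the wrist's pose just before it. calibration takes no time and is no camera call.
- ctrl.finish_job(): hands the job in, once; it reports no verdict.
The state is a dict: "t": time; "q": joint angles; "dq": joint speeds; "effort": joint torques, N m; "tool_pos": TCP position; "tool_rot": TCP orientation; "contact_force": force on the tool from outside, world axes, zero at the start; "wrist_torque": the same for the moment, N m; "opening": finger opening in m.
Only numpy, scipy, OpenCV 4.12 (cv2) and the standard library are available. Lean on these libraries where they do the work, as an engineer would, in place of code of your own. Each camera call takes 0.05 s, during which the arm holds its last target. There are 200 camera calls.

## Task

Gently push the spice carousel round by the wooden pegs on its rim until the jar with the red cap stands at the front, right in line behind the brass-knobbed bolt, then push the bolt fully home so that the carousel is locked there. Only push: do not touch, lift or tip the jars that stand on it, and leave the other things on the table where they are. Finish clear of everything.

Things in the scene. Friction and masses are not known exactly. Their poses are not given: they have to be found in the camera images.
- stand: Fixed round wooden plinth, 224 mm across. Origin on the carousel's axis at table height, z up; its own -x axis points to the front, along a 46 mm wide tongue that carries the brass barrel bolt and ends 228 mm in front of the axis. The two brass saddles of the bolt stand 152 to 164 and 210 to 222 mm in front of the axis, 39 mm high.
- carousel: Light-wood disc, 300 mm across, top 52 mm above the table, with a small brass knob (88 mm high) at its centre. Turns both ways without stops on the plinth; 1 to 2 N at the rim turns it, friction stops it soon after. Origin on the axis at table height, z up, turning with it. The red-capped jar stands towards its own -x axis, so it is at the front when carousel and stand have the same yaw.
- rim_peg (a point): One of ten alike wooden pegs upright on the disc's rim, to push it by: at mid-height, 87 mm above the table. Pegs are 12 mm thick (heads 16 mm), reach from the disc to 124 mm above the table, and stand on a circle of radius 137 mm about the axis, every 36 degrees, the first 18 degrees to either side of the carousel's own -x axis.
- notch (a point): Mouth of the notch below the red-capped jar, in the steel ring hidden under the disc, 29 mm above the table, 122 mm from the axis. Each of the five bays (every 72 degrees, jars 60 mm from the axis) has one. The bolt's round nose enters the funnel-shaped notch and draws the disc true if the bay is within about 6 degrees of the front; otherwise it strikes the ring and stays out.
- bolt (a joint): Travel of the bolt towards the carousel's axis, m: 0 = drawn out (start), 0.022 = fully home in a notch. It stays where it is left; about 2 N moves it.
- bolt_knob (a point): Point on the axis of the bolt's upright brass knob, 61 mm above the table. The knob is a post about 14 mm thick (head 18 mm) from 34 to 73 mm above the table, 196 mm in front of the carousel's axis when the bolt is out and 174 mm when it is home.
- red_jar: The spice jar with the red cap, 45 mm across, 106 mm tall, standing loose on the carousel. Origin at the centre of its underside.
- green_jar: A spice jar with a green label and a pale cap, 47 mm across, 98 mm tall, standing loose on the carousel. Origin at the centre of its underside.
- green_jar2: A second spice jar with a green label and a pale cap, like the first.
- amber_jar: A small amber glass jar with a black cap and a blank pale label, 43 mm across, 86 mm tall, standing loose on the carousel. Origin at the centre of its underside.
- amber_jar2: A second small amber glass jar with a black cap, like the first.
- bowl: Bystander: mixing bowl, 190 mm across, 86 mm high. Origin at the centre of its underside.
- lemon: Bystander: a lemon, 71 x 53 x 51 mm, lying on the table. Origin at the centre of its underside.
- timer: Bystander: wind-up kitchen timer, white over red, 70 mm across, 60 mm high. Origin at the centre of its underside.

How it is judged:
On the way:
1. the red-capped jar has been brought to the front and stopped there, with the bolt still out (y of red_jar in the frame of stand between -0.012 and 0.012 m and x of red_jar in the frame of stand below -0.045 m and value of joint bolt below 0.008 m and angular speed of carousel below 0.15 rad/s), for 0.2 s.
At the end, for the whole second after the job is handed in: The red-capped jar stands at the front, its centre within 8 mm of the line from the carousel's axis to the bolt; the bolt is home (at least 18 of its 22 mm); the carousel is at rest; all five jars stand upright and at rest in their ring on it (centres within 78 mm of the axis) (y of red_jar in the frame of stand between -0.008 and 0.008 m and x of red_jar in the frame of stand below -0.045 m and value of joint bolt above 0.018 m and angular speed of carousel below 0.05 rad/s and angle between each of red_jar, green_jar, green_jar2, amber_jar, amber_jar2's own z axis and vertical below 0.1 rad and horizontal distance between each of red_jar, green_jar, green_jar2, amber_jar, amber_jar2 and carousel below 0.078 m and linear speed of each of red_jar, green_jar, green_jar2, amber_jar, amber_jar2 below 0.02 m/s); the robot touches nothing.
It fails at once if a jar on the carousel is tipped (more than 20 degrees), lifted (more than 12 mm) or falls off (angle between any of red_jar, green_jar, green_jar2, amber_jar, amber_jar2's own z axis and vertical above 0.35 rad or z of any of red_jar, green_jar, green_jar2, amber_jar, amber_jar2 in the frame of stand above 0.064 m or z of any of red_jar, green_jar, green_jar2, amber_jar, amber_jar2 in the frame of stand below 0.04 m).
It fails at once if the robot touches a jar on the carousel (more than 2 N) (contact force between any of the arm, the fingers and red_jar above 2 N or contact force between any of the arm, the fingers and green_jar above 2 N or contact force between any of the arm, the fingers and green_jar2 above 2 N or contact force between any of the arm, the fingers and amber_jar above 2 N or contact force between any of the arm, the fingers and amber_jar2 above 2 N).
It fails at once if the bowl, the lemon or the timer is moved by more than 25 mm (distance of any of bowl, lemon, timer from where it was at the start of the episode above 0.025 m).
It also fails if it takes over 51 s, if anything falls off the work surface, if the arm or the gripper's body presses on something with over 40 N, if the wrist force passes 120 N, or if a joint passes its speed limit or range.

## Working session

There is one attempt and no reset: what is moved stays moved. The work goes in short steps, Python scripts to look and compute and a tool call to move; the robot and the scene stay as the last step left them, time stands still between calls to the robot, and variables do not carry over. Pictures are saved under pics/ and viewed, about 8 in all and at most 12, crops included, and the job is handed in when it is done.

Besides the shell and the picture viewer there is one more tool, called after "Request:" as name(argument=value, ...), one argument or row to a line, values as JSON. jog_arm: Moves the arm, as the interface text tells. Its arguments: {"type":"object","properties":{"deltas":{"type":"array"},"grip_force":{"type":"number"}},"required":["deltas"]}

```bash
mkdir -p pics
cat > h.py <<'E'
import numpy as np, cv2
from station import ctrl, vision
def shot(n,f):
    im,d=vision.get_image(n); cv2.imwrite('pics/'+f,im[:,:,::-1]); np.savez('pics/'+f+'.npz',im=im,d=d); return im,d
def cam(n):
    c=vision.calibration(n); R=cv2.Rodrigues(np.array(c['rvec'],float))[0]; return c,R,np.array(c['tvec'],float).ravel()
def onplane(n,uv,z):
    c,R,t=cam(n); uv=np.atleast_2d(uv).astype(float)
    r=np.c_[(uv[:,0]-c['cx'])/c['fx'],(uv[:,1]-c['cy'])/c['fy'],np.ones(len(uv))]@R
    o=-R.T@t; return o+r*((z-o[2])/r[:,2])[:,None]
def cloud(n,d):
    c,R,t=cam(n); v,u=np.indices(d.shape)
    p=np.stack([(u-c['cx'])/c['fx']*d,(v-c['cy'])/c['fy']*d,d],-1); w=(p-t)@R; w[d==0]=np.nan; return w
E
python3 - <<'E'
from h import *
a,_=shot('top','top1.png'); b,_=shot('scene','sc1.png')
o=ctrl.get_obs(); print(o['tool_pos'],o['tool_rot'],o['t'],ctrl.tcp_to_tips)
E
```

```text
[0.25900567 0.56822399 0.25218176] [-6.66733925e-01 -3.06940670e+00  2.75214241e-03] 0.1 0.022
```

View pics/top1.png

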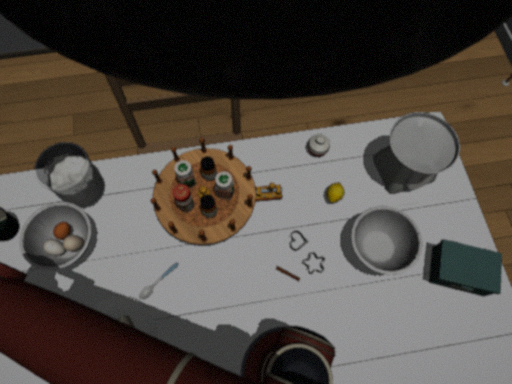

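View pics/sc1.png

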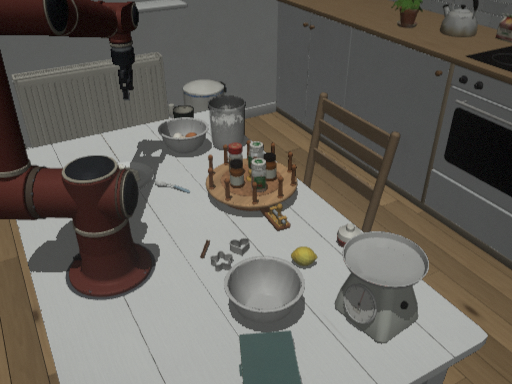

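Top view: the carousel is centred near (204,195), with red cap at (181,190) and the bolt tongue pointing right to (280,190). The red jar is roughly opposite the bolt. The scene view agrees.

Run:
```python
from h import *
for n,f in(('top','top1.png'),('scene','sc1.png')):
    z=np.load('pics/'+f+'.npz'); im,d=z['im'],z['d']; w=cloud(n,d); Z=w[...,2]
    hsv=cv2.cvtColor(im,cv2.COLOR_RGB2HSV)
    box=np.zeros(Z.shape,bool)
    if n=='top': box[140:250,145:290]=1
    else: box[135:235,195:305]=1
    disc=box&(abs(Z-.052)<.008)&(hsv[...,1]>90)
    p=w[disc]; 
    h=cv2.convexHull(p[:,:2].astype(np.float32))
    c,r=cv2.minEnclosingCircle(h); (e,ax,an)=cv2.fitEllipse(h); print(n,'disc',c,r,e,ax,disc.sum(),np.median(Z[disc]))
    red=box&(hsv[...,1]>150)&((hsv[...,0]<5)|(hsv[...,0]>174))&(hsv[...,2]>70)&(Z>.13)
    print('red',red.sum(),np.median(w[red],0),np.argwhere(red).mean(0)[::-1])
    C=np.array(e); rr=np.hypot(w[...,0]-C[0],w[...,1]-C[1])
    t=box&(rr>.16)&(rr<.24)&(Z>.015)&(Z<.09)&(hsv[...,1]>90)
    q=w[t]; print('tongue',len(q),np.median(q,0)); 
    ang=np.degrees(np.arctan2(*(q[:,:2]-C).T[::-1])); print(np.median(ang))
    k=t&(Z>.055); print('knob',k.sum(),np.median(w[k],0))
    pg=(box&(abs(rr-.137)<.018)&(Z>.095)&(Z<.14)).astype(np.uint8)
    N,L,S,ce=cv2.connectedComponentsWithStats(pg)
    for i in range(1,N):
        if S[i,4]>2:
            m=np.median(w[L==i],0); print('peg',S[i,4],ce[i].round(1),m.round(3),np.degrees(np.arctan2(m[1]-C[1],m[0]-C[0])).round(1))
    x=150
    cr=im[130:260,140:300] if n=='top' else im[125:245,190:320]
    cv2.imwrite('pics/crop_'+n+'.png',cv2.resize(cr,None,fx=4,fy=4,interpolation=cv2.INTER_CUBIC)[:,:,::-1])
    jz=box&(rr<.1)&(Z>.12); N,L,S,ce=cv2.connectedComponentsWithStats(jz.astype(np.uint8))
    for i in range(1,N):
        if S[i,4]>8:
            m=np.median(w[L==i],0); print('jar',S[i,4],ce[i].round(1),m.round(3),np.degrees(np.arctan2(m[1]-C[1],m[0]-C[0])).round(1),np.hypot(*(m[:2]-C)).round(3))
```

```text
top disc (0.5083461403846741, 0.11586496978998184) 0.17011331021785736 (0.5054349899291992, 0.1296425759792328) (0.28561487793922424, 0.3246368169784546) 5284 0.05129504648256126
red 83 [0.47374502 0.19269166 0.15780415] [181.3253012  192.68674699]
tongue 185 [ 0.48844995 -0.05749153  0.0204577 ]
-95.11781841281329
knob 24 [ 0.49169004 -0.05460762  0.07057885]
peg 24 [201.8 141.8] [0.64  0.123 0.116] -2.8
peg 31 [229.8 147.8] [0.605 0.047 0.121] -39.5
peg 32 [173.2 149.8] [0.625 0.206 0.119] 32.4
peg 33 [248.3 168.9] [0.532 0.007 0.12 ] -77.7
peg 39 [154.8 172.5] [0.564 0.263 0.119] 66.4
peg 37 [249.6 197.2] [0.448 0.016 0.12 ] -116.6
peg 38 [153.2 200.9] [0.48  0.273 0.119] 99.9
peg 34 [231.6 221.8] [0.387 0.074 0.121] -155.0
peg 35 [170.9 224.1] [0.407 0.233 0.12 ] 133.8
peg 34 [201.4 232.6] [0.371 0.156 0.12 ] 168.7
jar 169 [206.9 162.8] [0.559 0.117 0.138] -13.7 0.055
jar 295 [183.1 169.7] [0.544 0.182 0.149] 53.4 0.066
jar 296 [223.5 180.9] [0.494 0.079 0.15 ] -102.9 0.052
jar 293 [181.5 193.5] [0.474 0.193 0.157] 116.7 0.07
jar 180 [206.9 201.1] [0.448 0.131 0.138] 179.1 0.057

[... 241 characters left out ...]
.47916667]
tongue 166 [ 0.48790379 -0.06239279  0.02430814]
-94.65147496206903
knob 32 [ 0.49054472 -0.05588767  0.07072548]
peg 24 [248.2 143.6] [0.563 0.264 0.114] 66.8
peg 33 [272.4 146.7] [0.625 0.207 0.113] 33.9
peg 29 [225.3 147.7] [0.481 0.274 0.117] 98.6
peg 38 [289.8 155.4] [0.641 0.122 0.115] -1.4
peg 37 [210.3 158.4] [0.407 0.233 0.114] 132.1
peg 42 [293.5 168.1] [0.606 0.048 0.116] -37.3
peg 41 [210.1 171.3] [0.37  0.157 0.118] 166.7
peg 31 [280.5 180.2] [0.532 0.004 0.116] -76.9
peg 39 [227.  182.4] [0.387 0.073 0.115] -155.9
peg 37 [254.5 186.1] [0.449 0.016 0.115] -116.5
jar 547 [259.8 157.2] [0.533 0.109 0.14 ] -29.8 0.034
jar 336 [235.2 154.9] [0.463 0.178 0.141] 127.6 0.067
```

View pics/crop_top.png

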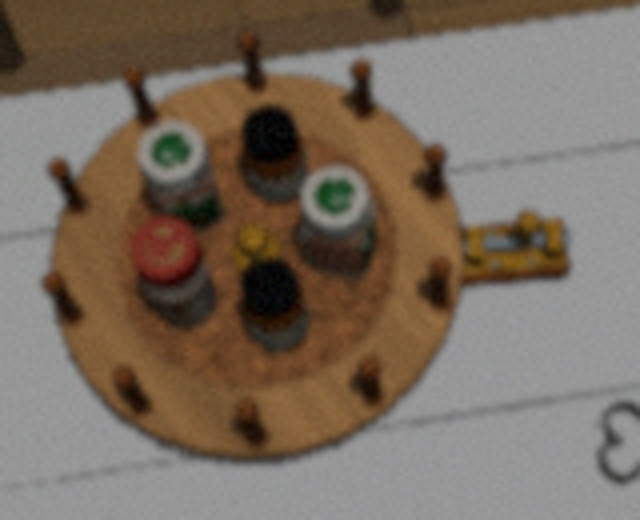

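Both views put the axis at about (0.506, 0.140), the front direction at -94.4° and the red bay at about 119°. So I turn CCW by about 147°, pushing the peg at 101° round the robot side. First I shut the fingers, square the tool to the world and go above the gap at 83°.

Request:
jog_arm(
  deltas=[
    [0, 0, -0.107, 0, 0, 0, 0],
    [0, 0, -0.107, 0, 0, 0, 0],
    [0, 0, -0.107, 0, 0, 0, 0],
    [0, 0, -0.106, 0, 0, 0, 0],
    [0, 0, 0, -2, -2, 0, 0],
    [0, 0, 0, -2.6, -2.9, 0, 0],
    [0, 0, 0, -2.6, -2.9, 0, 0],
    [0, 0, 0, -2.6, -2.9, 0, 0],
    [0, 0, 0, -2.6, -2.9, 0, 0],
    [0, 0, 0, -2.6, -2.9, 0, 0],
    [0, 0, 0, -2.6, -2.9, 0, 0],
    [0, 0, 0, -2.6, -2.9, 0, 0],
  ],
  grip_force=40,
)

```text
t: 1.1
tool_pos: [0.4618, 0.3438, 0.2528]
tool_rot: [-0.001, -3.141, 0.0]
contact_force: [-0.8, -0.1, -0.2]
opening: 0.0
```

Request:
jog_arm(
  deltas=[
    [0, 0, 0, -2, -2.3, 0, 0],
    [0, 0, 0, -2, -2.3, 0, 0],
    [0, 0, 0, -2, -2.2, 0, 0],
    [0, 0, 0, 0, 0, 2.5, 0],
    [0, 0, 0, 0, 0, 3, 0],
    [0, 0, 0, 0, 0, 3, 0],
    [0, 0, 0, 0, 0, 2.5, 0],
    [0, 0, 0, 0, 0, 1.5, 0],
    [0, 0, 0, 0, 0, 0.8, 0],
    [0, 0, 0, 0, 0, 0, 0],
  ],
)

```text
t: 1.93
tool_pos: [0.5194, 0.2768, 0.1174]
tool_rot: [-0.001, -3.137, 0.003]
contact_force: [-0.2, -0.5, 0.3]
opening: 0.0001
```

Run:
```python
from h import *
im,_=shot('scene','sc2.png'); b,_=shot('top','top2.png')
x=np.hstack([cv2.resize(im[60:220,160:320],(400,400)),cv2.resize(b[120:260,130:290],(400,400))])
cv2.imwrite('pics/m2.png',x[:,:,::-1]); o=ctrl.get_obs(); print(o['tool_pos'],o['contact_force'])
# tool targets: angle a on circle r .138, steps in tool axes cm
a=np.radians(np.arange(84,245,4)); p=np.c_[.506+.138*np.cos(a),.140+.138*np.sin(a)]
d=np.diff(p,axis=0)*100; print(p[0]); print(np.round(np.c_[-d[:,0],d[:,1]],2).tolist())
```

```text
[0.52139655 0.27761243 0.12092514] [-0.00984901  0.09969362  0.76580119]
[0.52042493 0.27724402]
[[0.96, 0.07], [0.96, 0.0], [0.96, -0.07], [0.95, -0.13], [0.94, -0.2], [0.93, -0.27], [0.91, -0.33], [0.88, -0.39], [0.85, -0.45], [0.82, -0.51], [0.78, -0.57], [0.74, -0.62], [0.69, -0.67], [0.64, -0.72], [0.59, -0.76], [0.54, -0.8], [0.48, -0.83], [0.42, -0.87], [0.36, -0.89], [0.3, -0.92], [0.23, -0.93], [0.17, -0.95], [0.1, -0.96], [0.03, -0.96], [-0.03, -0.96], [-0.1, -0.96], [-0.17, -0.95], [-0.23, -0.93], [-0.3, -0.92], [-0.36, -0.89], [-0.42, -0.87], [-0.48, -0.83], [-0.54, -0.8], [-0.59, -0.76], [-0.64, -0.72], [-0.69, -0.67], [-0.74, -0.62], [-0.78, -0.57], [-0.82, -0.51], [-0.85, -0.45]]
```

View pics/m2.png

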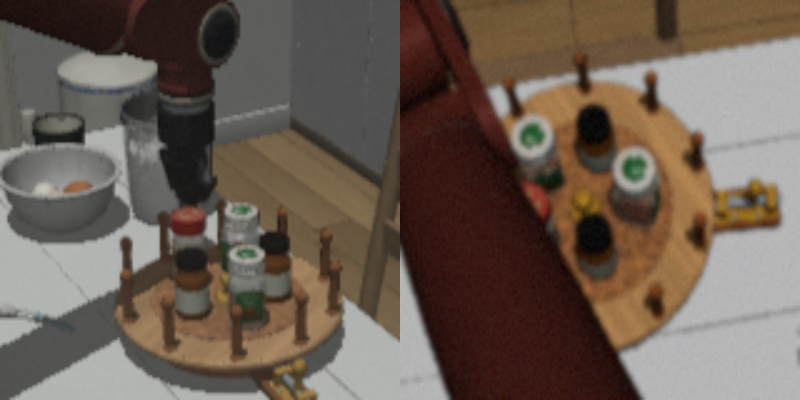

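The finger stands in the gap, clear of the jars. I begin slow, then push along the arc.

Request:
jog_arm(
  deltas=[
    [0, 0, 0, 0.5, 0, 0, 0],
    [0, 0, 0, 0.5, 0, 0, 0],
    [0, 0, 0, 0.5, 0, 0, 0],
    [0, 0, 0, 0.5, 0, 0, 0],
    [0, 0, 0, 0.5, -0.05, 0, 0],
    [0, 0, 0, 0.5, -0.05, 0, 0],
    [0, 0, 0, 0.7, -0.12, 0, 0],
    [0, 0, 0, 0.9, -0.2, 0, 0],
    [0, 0, 0, 0.9, -0.29, 0, 0],
    [0, 0, 0, 0.9, -0.34, 0, 0],
    [0, 0, 0, 0.88, -0.39, 0, 0],
    [0, 0, 0, 0.5, -0.26, 0, 0],
  ],
)

```text
t: 3.03
tool_pos: [0.4417, 0.2601, 0.12]
tool_rot: [-0.001, -3.141, 0.0]
contact_force: [0.4, -0.6, 0.7]
opening: -0.0004
```

Run:
```python
from h import *
o=ctrl.get_obs(); p=o['tool_pos'];print(p,o['contact_force'],np.hypot(p[0]-.506,p[1]-.14),np.degrees(np.arctan2(p[1]-.14,p[0]-.506)))
b,d=shot('top','top3.png'); s,_=shot('scene','sc3.png')
x=np.hstack([cv2.resize(s[60:220,160:320],(400,400)),cv2.resize(b[120:260,130:290],(400,400))])
cv2.imwrite('pics/m3.png',x[:,:,::-1])
```

```text
[0.44169263 0.2600505  0.12000096] [ 0.38724625 -0.61898245  0.65412295] 0.1361894301978449 118.17659004918777
```

View pics/m3.png

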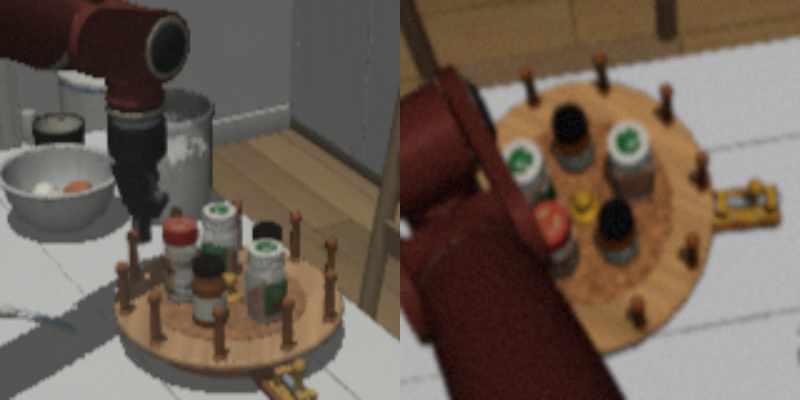

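The disc turned about 25° with all jars standing. I go on along the arc.

Request:
jog_arm(
  deltas=[
    [0, 0, 0, 0.42, -0.25, 0, 0],
    [0, 0, 0, 0.6, -0.36, 0, 0],
    [0, 0, 0, 0.8, -0.53, 0, 0],
    [0, 0, 0, 0.76, -0.59, 0, 0],
    [0, 0, 0, 0.72, -0.64, 0, 0],
    [0, 0, 0, 0.67, -0.69, 0, 0],
    [0, 0, 0, 0.62, -0.74, 0, 0],
    [0, 0, 0, 0.57, -0.78, 0, 0],
    [0, 0, 0, 0.51, -0.82, 0, 0],
    [0, 0, 0, 0.45, -0.85, 0, 0],
    [0, 0, 0, 0.39, -0.88, 0, 0],
    [0, 0, 0, 0.33, -0.9, 0, 0],
  ],
)

```text
t: 4.13
tool_pos: [0.3737, 0.1797, 0.12]
tool_rot: [-0.001, -3.141, -0.001]
contact_force: [0.8, 1.8, 0.2]
opening: -0.0002
```

Run:
```python
from h import *
o=ctrl.get_obs(); p=o['tool_pos'];print(p,o['contact_force'],np.hypot(p[0]-.506,p[1]-.14),np.degrees(np.arctan2(p[1]-.14,p[0]-.506)))
```

```text
[0.37369769 0.17970195 0.11998621] [0.75954816 1.77526713 0.15614966] 0.13813089859606542 163.29628195546488
```

Request:
jog_arm(
  deltas=[
    [0, 0, 0, 0.2, -0.7, 0, 0],
    [0, 0, 0, 0.2, -0.94, 0, 0],
    [0, 0, 0, 0.14, -0.95, 0, 0],
    [0, 0, 0, 0.07, -0.96, 0, 0],
    [0, 0, 0, 0.0, -0.96, 0, 0],
    [0, 0, 0, -0.06, -0.96, 0, 0],
    [0, 0, 0, -0.13, -0.95, 0, 0],
    [0, 0, 0, -0.2, -0.94, 0, 0],
    [0, 0, 0, -0.26, -0.93, 0, 0],
    [0, 0, 0, -0.32, -0.91, 0, 0],
    [0, 0, 0, -0.2, -0.5, 0, 0],
    [0, 0, 0, -0.1, -0.2, 0, 0],
  ],
)

```text
t: 5.13
tool_pos: [0.3814, 0.0802, 0.1202]
tool_rot: [-0.003, -3.141, 0.001]
contact_force: [-1.4, 0.8, -0.6]
opening: 0.0001
```

```bash
cat >> h.py <<'E'
C=np.array([.506,.140])
def pegs(n,im_d,r=.137):
    im,d=im_d; w=cloud(n,d); Z=w[...,2]; rr=np.hypot(w[...,0]-C[0],w[...,1]-C[1])
    pg=((abs(rr-r)<.014)&(Z>.1)&(Z<.132)).astype(np.uint8)
    N,L,S,ce=cv2.connectedComponentsWithStats(pg); out=[]
    for i in range(1,N):
        if 10<S[i,4]<60:
            m=np.median(w[L==i],0); out.append(np.degrees(np.arctan2(m[1]-C[1],m[0]-C[0])).round(1))
    hsv=cv2.cvtColor(im,cv2.COLOR_RGB2HSV)
    red=(rr<.1)&(hsv[...,1]>150)&((hsv[...,0]<5)|(hsv[...,0]>174))&(hsv[...,2]>70)&(Z>.135)&(Z<.165)
    m=np.median(w[red],0) if red.any() else np.zeros(3)
    return out,np.mod(out,36),red.sum(),m,np.degrees(np.arctan2(m[1]-C[1],m[0]-C[0]))
E
python3 - <<'E'
from h import *
o=ctrl.get_obs(); p=o['tool_pos'];print(p,o['contact_force'],np.hypot(p[0]-.506,p[1]-.14),np.degrees(np.arctan2(p[1]-.14,p[0]-.506)))
a=shot('top','top4.png'); s=shot('scene','sc4.png')
print(pegs('top',a)); print(pegs('scene',s)); b=a[0];s=s[0]
x=np.hstack([cv2.resize(s[60:220,160:320],(400,400)),cv2.resize(b[120:260,130:290],(400,400))])
cv2.imwrite('pics/m4.png',x[:,:,::-1])
E
```

```text
[0.38138717 0.08022471 0.12015089] [-1.36279366  0.76715302 -0.58742743] 0.13820796581570427 -154.37352140045232
([np.float64(-2.2), np.float64(-38.0), np.float64(33.5), np.float64(69.3), np.float64(105.6), np.float64(141.7)], array([33.8, 34. , 33.5, 33.3, 33.6, 33.7]), np.int64(0), array([0., 0., 0.]), np.float64(-164.5343063764711))
([np.float64(70.3), np.float64(-2.7), np.float64(141.8), np.float64(-37.9), np.float64(177.4), np.float64(-74.6), np.float64(-110.5)], array([34.3, 33.3, 33.8, 34.1, 33.4, 33.4, 33.5]), np.int64(51), array([0.46283547, 0.07664996, 0.15017089]), np.float64(-124.26916467828003))
```

View pics/m4.png

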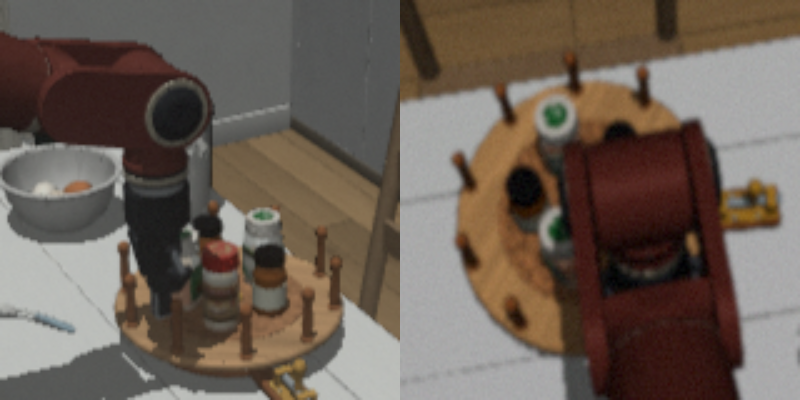

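Peg phase agrees in both views: red bay at -128.4°, target -94.4°, so 34° are left. I go 26° more, slowing down.

Request:
jog_arm(
  deltas=[
    [0, 0, 0, -0.16, -0.33, 0, 0],
    [0, 0, 0, -0.34, -0.64, 0, 0],
    [0, 0, 0, -0.37, -0.62, 0, 0],
    [0, 0, 0, -0.4, -0.6, 0, 0],
    [0, 0, 0, -0.43, -0.58, 0, 0],
    [0, 0, 0, -0.46, -0.56, 0, 0],
    [0, 0, 0, -0.48, -0.54, 0, 0],
    [0, 0, 0, -0.4, -0.38, 0, 0],
    [0, 0, 0, -0.27, -0.24, 0, 0],
    [0, 0, 0, -0.18, -0.16, 0, 0],
    [0, 0, 0, -0.1, -0.08, 0, 0],
    [0, 0, 0, 0, 0, 0, 0],
  ],
)

```text
t: 6.23
tool_pos: [0.4174, 0.0337, 0.1203]
tool_rot: [0.001, 3.141, -0.0]
contact_force: [0.1, 0.5, -0.1]
opening: 0.0003
```

Run:
```python
from h import *
o=ctrl.get_obs(); p=o['tool_pos'];print(p,o['contact_force'],np.hypot(p[0]-.506,p[1]-.14),np.degrees(np.arctan2(p[1]-.14,p[0]-.506)))
a=shot('top','top5.png'); s=shot('scene','sc5.png')
print(pegs('top',a)); print(pegs('scene',s))
```

```text
[0.41739529 0.03374273 0.12032771] [ 0.09652648  0.48838718 -0.12018142] 0.13835245583371944 -129.82370158015107
([np.float64(-14.8), np.float64(21.0), np.float64(56.8), np.float64(93.0), np.float64(129.0), np.float64(165.3)], array([21.2, 21. , 20.8, 21. , 21. , 21.3]), np.int64(0), array([0., 0., 0.]), np.float64(-164.5343063764711))
([np.float64(21.5), np.float64(128.8), np.float64(-14.5), np.float64(165.4), np.float64(-50.6), np.float64(-158.5), np.float64(-86.9)], array([21.5, 20.8, 21.5, 21.4, 21.4, 21.5, 21.1]), np.int64(44), array([0.48385522, 0.06598994, 0.15051278]), np.float64(-106.65787081040921))
```

Red bay is at -104.9° with 10.4° left, so I do a slow final push.

Request:
jog_arm(
  deltas=[
    [0, 0, 0, -0.16, -0.12, 0, 0],
    [0, 0, 0, -0.24, -0.18, 0, 0],
    [0, 0, 0, -0.32, -0.24, 0, 0],
    [0, 0, 0, -0.32, -0.23, 0, 0],
    [0, 0, 0, -0.32, -0.22, 0, 0],
    [0, 0, 0, -0.25, -0.16, 0, 0],
    [0, 0, 0, -0.17, -0.11, 0, 0],
    [0, 0, 0, -0.13, -0.08, 0, 0],
    [0, 0, 0, -0.08, -0.05, 0, 0],
    [0, 0, 0, -0.04, -0.02, 0, 0],
    [0, 0, 0, 0, 0, 0, 0],
    [0, 0, 0, 0, 0, 0, 0],
  ],
)

```text
t: 7.33
tool_pos: [0.4376, 0.0198, 0.1204]
tool_rot: [0.001, 3.141, -0.0]
contact_force: [0.5, -0.9, 0.1]
opening: 0.0004
```

Run:
```python
from h import *
o=ctrl.get_obs(); p=o['tool_pos'];print(p,o['contact_force'],np.hypot(p[0]-.506,p[1]-.14),np.degrees(np.arctan2(p[1]-.14,p[0]-.506)))
a=shot('top','top6.png'); s=shot('scene','sc6.png')
print(pegs('top',a)); print(pegs('scene',s))
```

```text
[0.43756633 0.01975357 0.12038234] [ 0.48680704 -0.89811312  0.05825904] 0.13835595706141116 -119.6447165906796
([np.float64(-5.3), np.float64(30.8), np.float64(66.8), np.float64(102.9), np.float64(138.4), np.float64(175.0)], array([30.7, 30.8, 30.8, 30.9, 30.4, 31. ]), np.int64(0), array([0., 0., 0.]), np.float64(-164.5343063764711))
([np.float64(30.6), np.float64(102.9), np.float64(-4.6), np.float64(139.0), np.float64(-41.2), np.float64(174.7), np.float64(-77.5), np.float64(-149.2)], array([30.6, 30.9, 31.4, 31. , 30.8, 30.7, 30.5, 30.8]), np.int64(8), array([0.49786148, 0.06229002, 0.14698277]), np.float64(-95.97875959318293))
```

The bay is at -95.2°, less than 1° from the front and at rest. I back off the peg, lift, and go in front of the bolt.

Request:
jog_arm(
  deltas=[
    [0, 0, 0, 0.45, 0.25, 0, 0],
    [0, 0, 0, 0.45, 0.25, 0, 0],
    [0, 0, 0, 0, 0, -2, 0],
    [0, 0, 0, 0, 0, -3, 0],
    [0, 0, 0, 0, 0, -3, 0],
    [0, 0, 0, -1.2, -2.6, 0, 0],
    [0, 0, 0, -1.2, -2.6, 0, 0],
    [0, 0, 0, -1.2, -2.6, 0, 0],
    [0, 0, 0, -1.2, -2.6, 0, 0],
    [0, 0, 0, -1.1, -2.6, 0, 0],
    [0, 0, 0, 0, 0, 0, 0],
    [0, 0, 0, 0, 0, 0, 0],
  ],
)

```text
t: 8.43
tool_pos: [0.4872, -0.1057, 0.2002]
tool_rot: [-0.004, -3.141, -0.001]
contact_force: [0.1, -0.3, -0.2]
opening: -0.0
```

Run:
```python
from h import *
o=ctrl.get_obs(); p=o['tool_pos'];print(p,o['contact_force'])
a=shot('top','top7.png'); s=shot('scene','sc7.png')
print(pegs('top',a)); print(pegs('scene',s))
b=a[0];s=s[0]
x=np.hstack([cv2.resize(s[60:240,160:340],(400,400)),cv2.resize(b[120:260,130:290],(400,400))])
cv2.imwrite('pics/m7.png',x[:,:,::-1])
```

```text
[ 0.48716005 -0.10573126  0.20017088] [ 0.1375436  -0.31527835 -0.22593031]
([np.float64(-5.2), np.float64(-40.8), np.float64(30.7), np.float64(-77.2), np.float64(67.0), np.float64(-113.1), np.float64(102.5), np.float64(-148.9), np.float64(138.5), np.float64(175.0)], array([30.8, 31.2, 30.7, 30.8, 31. , 30.9, 30.5, 31.1, 30.5, 31. ]), np.int64(80), array([0.48998418, 0.08201504, 0.15781859]), np.float64(-105.44050036669742))
([np.float64(67.2), np.float64(30.7), np.float64(103.0), np.float64(139.1), np.float64(174.6), np.float64(-77.4), np.float64(-149.3), np.float64(-113.3)], array([31.2, 30.7, 31. , 31.1, 30.6, 30.6, 30.7, 30.7]), np.int64(75), array([0.49186293, 0.06467529, 0.15022875]), np.float64(-100.62971254855124))
```

View pics/m7.png

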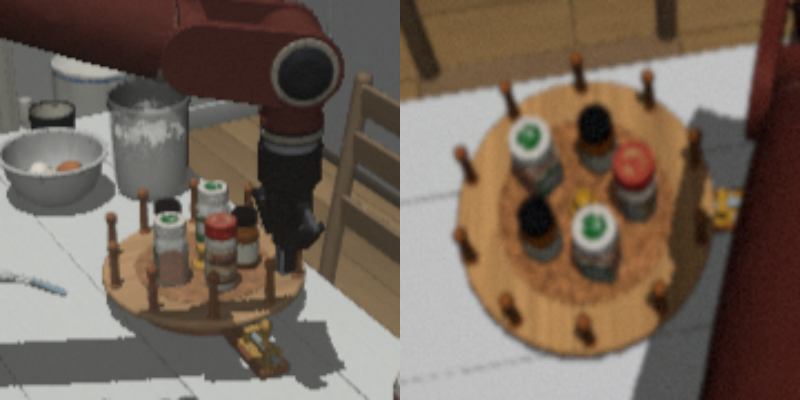

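The disc held still, but the red cap reads about 10 mm off the line. I'll check the jar more carefully on the stored images before locking.

Run:
```python
from h import *
for n,f in(('top','top1.png'),('top','top7.png'),('scene','sc7.png'),('scene','sc6.png')):
    z=np.load('pics/'+f+'.npz'); im,d=z['im'],z['d']; w=cloud(n,d); Z=w[...,2]
    hsv=cv2.cvtColor(im,cv2.COLOR_RGB2HSV); rr=np.hypot(w[...,0]-C[0],w[...,1]-C[1])
    red=(rr<.11)&(hsv[...,1]>140)&((hsv[...,0]<6)|(hsv[...,0]>172))&(hsv[...,2]>60)&(Z>.12)
    top=red&(Z>.152)
    for m in (red,top):
        if m.sum()<5: continue
        uv=np.argwhere(m)[:,::-1]; P=onplane(n,uv,.158); c,r=cv2.minEnclosingCircle(P[:,:2].astype(np.float32))
        print(f,m.sum(),'px',uv.min(0),uv.max(0),'z',np.nanmedian(Z[m]).round(3),'circ',np.round(c,4),round(r,4),'mean',P.mean(0).round(4)[:2],'depth',w[m].mean(0).round(4))
    # fingers aside: all jar tops by band
    # knob of carousel and bolt
    k=(rr<.03)&(Z>.08)&(Z<.095)&(hsv[...,1]>120); print('centre knob',k.sum(),w[k].mean(0).round(4) if k.any() else '')
    q=np.hypot(w[...,0]-.491,w[...,1]+.055)<.02; q&=(Z>.055)&(Z<.08)
    print('bolt knob',q.sum(), w[q].mean(0).round(4) if q.any() else '')
for n in('top','scene'):
    c,R,t=cam(n); print(n,-R.T@t)
a,b=[cv2.imread('pics/'+f)[60:210,165:310] if 'sc' in f else cv2.imread('pics/'+f)[150:225,150:260] for f in('sc7.png','top7.png')]
cv2.imwrite('pics/m8.png',np.hstack([cv2.resize(a,(390,400),interpolation=3),cv2.resize(b,(400,400*75//110*1),interpolation=3) if 0 else cv2.resize(b,(400,400),interpolation=3)]))
```

```text
top1.png 122 px [173 184] [189 199] z 0.158 circ [0.4779 0.1938] 0.0224 mean [0.4766 0.1929] depth [0.4767 0.193  0.1577]
top1.png 118 px [173 184] [189 199] z 0.158 circ [0.4782 0.1928] 0.0222 mean [0.477 0.193] depth [0.4771 0.193  0.1579]
centre knob 44 [0.5084 0.14   0.0856]
bolt knob 31 [ 0.4939 -0.0549  0.0697]
top7.png 133 px [215 170] [230 186] z 0.158 circ [0.4985 0.0796] 0.0239 mean [0.4949 0.0808] depth [0.4955 0.0808 0.1567]
top7.png 114 px [215 170] [230 184] z 0.158 circ [0.501  0.0794] 0.0222 mean [0.4975 0.0811] depth [0.4973 0.0811 0.1583]
centre knob 42 [0.5081 0.1402 0.0861]
bolt knob 0 
sc7.png 88 px [253 158] [266 167] z 0.151 circ [0.4877 0.0656] 0.0309 mean [0.488  0.0579] depth [0.4938 0.0679 0.1515]
sc7.png 41 px [253 158] [265 164] z 0.157 circ [0.495  0.0745] 0.0228 mean [0.4933 0.0678] depth [0.4939 0.0688 0.1573]
centre knob 15 [0.5015 0.1404 0.086 ]
bolt knob 36 [ 0.4931 -0.0541  0.0676]
sc6.png 35 px [260 158] [265 167] z 0.152 circ [0.5018 0.0573] 0.0285 mean [0.4987 0.0528] depth [0.5045 0.0628 0.1514]
sc6.png 17 px [261 158] [265 164] z 0.158 circ [0.5063 0.0652] 0.0198 mean [0.5055 0.0625] depth [0.5058 0.063  0.1576]
centre knob 0 
bolt knob 36 [ 0.4927 -0.0546  0.068 ]
top [0.04786468 0.0845451  1.1645267 ]
scene [-0.15470614 -1.06865986  0.88593293]
```

The cap's circle centre is (0.498, 0.077) averaged over the views, about 3 mm from the line, which is within tolerance. I lower in front of the bolt knob.

Request:
jog_arm(
  deltas=[
    [0, 0, 0, -0.2, 0, 2, 0],
    [0, 0, 0, 0, 0, 3, 0],
    [0, 0, 0, 0, 0, 3, 0],
    [0, 0, 0, 0, 0, 2.5, 0],
    [0, 0, 0, 0, 0, 1.5, 0],
    [0, 0, 0, 0, 0, 0.8, 0],
    [0, 0, 0, 0, 0, 0, 0],
    [0, 0, 0, 0, 0, 0, 0],
  ],
)

```text
t: 9.2
tool_pos: [0.4894, -0.1046, 0.0728]
tool_rot: [-0.0, 3.141, -0.0]
contact_force: [0.6, -0.1, 0.2]
opening: -0.0001
```

Run:
```python
from h import *
o=ctrl.get_obs(); print(o['tool_pos'],o['contact_force'])
s,d=shot('scene','sc8.png'); w=cloud('scene',d)
cv2.imwrite('pics/m9.png',cv2.resize(s[150:270,210:340],(650,600),interpolation=3)[:,:,::-1])
```

```text
[ 0.48942346 -0.10461886  0.07278721] [ 0.55504835 -0.09092634  0.17365119]
```

View pics/m9.png

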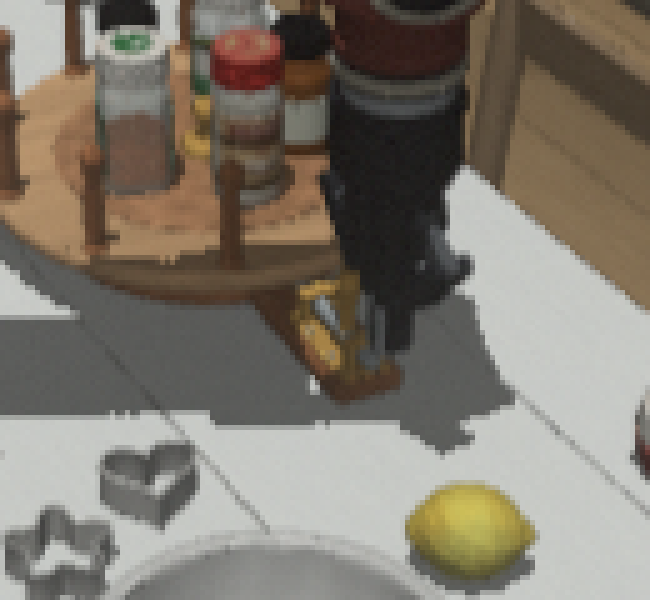

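The finger stands in front of the knob, above the tongue's end. Now I push slowly inward.

Request:
jog_arm(
  deltas=[
    [0, 0, 0, -0.05, 0.6, 0, 0],
    [0, 0, 0, -0.05, 0.6, 0, 0],
    [0, 0, 0, -0.05, 0.6, 0, 0],
    [0, 0, 0, -0.03, 0.4, 0, 0],
    [0, 0, 0, -0.03, 0.4, 0, 0],
    [0, 0, 0, -0.03, 0.4, 0, 0],
    [0, 0, 0, -0.03, 0.3, 0, 0],
    [0, 0, 0, -0.03, 0.3, 0, 0],
    [0, 0, 0, 0, 0, 0, 0],
  ],
)

```text
t: 10.0
tool_pos: [0.4924, -0.069, 0.0723]
tool_rot: [-0.001, -3.141, 0.0]
contact_force: [0.2, -0.2, -0.0]
opening: 0.0
```

Request:
jog_arm(
  deltas=[
    [0, 0, 0, -0.02, 0.3, 0, 0],
    [0, 0, 0, -0.02, 0.3, 0, 0],
    [0, 0, 0, -0.02, 0.3, 0, 0],
    [0, 0, 0, -0.02, 0.2, 0, 0],
  ],
)

```text
t: 10.33
tool_pos: [0.4931, -0.058, 0.0723]
tool_rot: [-0.001, -3.141, 0.0]
contact_force: [-0.9, -2.9, 0.4]
opening: -0.0
```

Run:
```python
from h import *
o=ctrl.get_obs(); print(o['tool_pos'],o['contact_force'])
for n,f in(('top','top9.png'),('scene','sc9.png')): print(pegs(n,shot(n,f))[1])
s=np.load('pics/sc9.png.npz')['im']
cv2.imwrite('pics/m10.png',cv2.resize(s[150:270,210:340],(650,600),interpolation=3)[:,:,::-1])
```

```text
[ 0.49314003 -0.05803354  0.07227405] [-0.94389477 -2.9056236   0.3704111 ]
[30.8 31.3 30.9 31.1 30.9 31.3 30.4 31.  30.9 30.9]
[31.4 30.7 30.9 30.9 30.7 30.7]
```

View pics/m10.png

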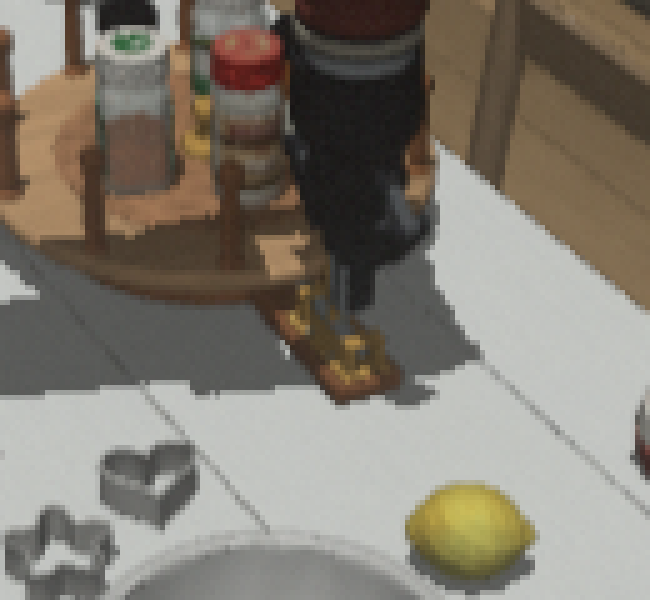

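Request:
jog_arm(
  deltas=[
    [0, 0, 0, -0.02, 0.2, 0, 0],
    [0, 0, 0, -0.01, 0.2, 0, 0],
    [0, 0, 0, 0, 0, 0, 0],
  ],
)

```text
t: 10.68
tool_pos: [0.4935, -0.0539, 0.0723]
tool_rot: [-0.001, -3.142, -0.0]
contact_force: [-1.2, -0.6, 0.3]
opening: 0.0003
```

Request:
jog_arm(
  deltas=[
    [0, 0, 0, -0.01, 0.2, 0, 0],
    [0, 0, 0, -0.01, 0.2, 0, 0],
    [0, 0, 0, 0, 0, 0, 0],
  ],
)

```text
t: 10.93
tool_pos: [0.4937, -0.0505, 0.0723]
tool_rot: [-0.001, -3.142, 0.002]
contact_force: [-1.4, -3.6, -0.1]
opening: 0.0004
```

Request:
jog_arm(
  deltas=[
    [0, 0, 0, 0, 0.15, 0, 0],
    [0, 0, 0, 0, 0.15, 0, 0],
    [0, 0, 0, 0, 0, 0, 0],
  ],
)

```text
t: 11.18
tool_pos: [0.4937, -0.0499, 0.0725]
tool_rot: [-0.0, 3.142, -0.011]
contact_force: [-1.4, -14.1, -1.3]
opening: -0.0002
```

There is a hard stop at 14 N. I back off, lift and check.

Request:
jog_arm(
  deltas=[
    [0, 0, 0, 0, -0.5, 0, 0],
    [0, 0, 0, 0.1, -1.5, 0, 0],
    [0, 0, 0, 0.1, -2, 0, 0],
    [0, 0, 0, 0, -1.5, -1, 0],
    [0, 0, 0, 0, 0, -3, 0],
    [0, 0, 0, 0, 0, -3, 0],
    [0, 0, 0, 0, -2, -3, 0],
    [0, 0, 0, 0, -3, -3, 0],
    [0, 0, 0, 0, -3, -2, 0],
    [0, 0, 0, 0, -3, -1, 0],
    [0, 0, 0, 0, -2, 0, 0],
    [0, 0, 0, 0, 0, 0, 0],
  ],
)

```text
t: 12.18
tool_pos: [0.4922, -0.2347, 0.2333]
tool_rot: [0.007, 3.139, -0.002]
contact_force: [1.3, 0.8, 0.2]
opening: -0.0004
```

Run:
```python
from h import *
o=ctrl.get_obs(); print(o['tool_pos'],o['contact_force'])
for n,f in(('top','top11.png'),('scene','sc11.png')):
    a=shot(n,f); print(pegs(n,a)[1]); im,d=a; w=cloud(n,d); Z=w[...,2]
    hsv=cv2.cvtColor(im,cv2.COLOR_RGB2HSV); rr=np.hypot(w[...,0]-C[0],w[...,1]-C[1])
    top=(rr<.11)&(hsv[...,1]>140)&((hsv[...,0]<6)|(hsv[...,0]>172))&(hsv[...,2]>60)&(Z>.152)
    P=onplane(n,np.argwhere(top)[:,::-1],.158); print('cap',top.sum(),cv2.minEnclosingCircle(P[:,:2].astype(np.float32)))
    q=(w[...,1]<-.015)&(w[...,1]>-.1)&(abs(w[...,0]-.49)<.03)&(Z>.05)&(Z<.08); print('knob',q.sum(),w[q].mean(0) if q.any() else '')
t,s=[np.load('pics/'+f+'.npz')['im'] for f in('top11.png','sc11.png')]
cv2.imwrite('pics/m11.png',np.hstack([cv2.resize(s[130:250,190:320],(400,400),interpolation=3),cv2.resize(t[130:260,145:290],(400,400),interpolation=3)])[:,:,::-1])
```

```text
[ 0.49215214 -0.23465678  0.23328732] [1.34591087 0.77723807 0.19164388]
[30.7 31.  30.8 31.2 30.9 30.7 31.  31.2 30.7 30.9]
cap 108 ((0.5003078579902649, 0.08036421239376068), 0.021909460425376892)
knob 29 [ 0.49514119 -0.03200939  0.07024629]
[31.  31.3 31.1 31.  30.2 31.1 31.1 30.9 31.  31. ]
cap 39 ((0.4970477521419525, 0.07414690405130386), 0.022031933069229126)
knob 39 [ 0.49389126 -0.03282372  0.06665319]
```

View pics/m11.png

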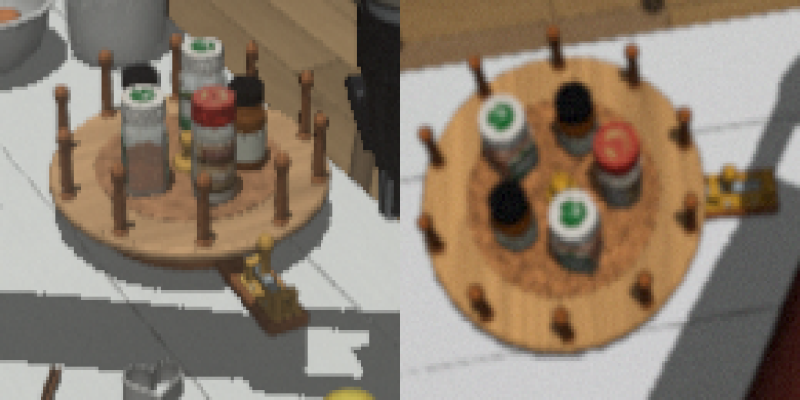

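The knob travelled 21 to 23 mm in both views, so the bolt is home. All jars are standing, the red cap is within about 3 mm of the line, and the arm is clear.

```bash
python3 -c "
from station import ctrl
print(ctrl.finish_job())"
```

```text
the job is handed in; nothing more can be done
None
```

The carousel is turned and locked with the red-capped jar at the front, and the job was handed in at about 12 s of the 51 s allowed.

- **Turning:** I pushed it about 146° counter-clockwise by one rim peg, with the fingers shut. It came to rest within 1° of the front while the bolt was still out.
- **Bolt:** I pushed the brass knob inward until it met a firm stop at about 14 N. The knob had then moved 21 mm in one view and 23 mm in the other, against 22 mm for fully home.
- **Last checks:** All five jars are upright, the disc has not moved, and the arm is well clear of everything. The red cap is about 2–3 mm from the line to the bolt, against 8 mm allowed. I did not measure the bowl, lemon and timer again; the arm's path kept clear of them.
- **Disagreement:** One rough reading before locking put the red cap about 10 mm off the line. That reading was biased by the visible side of the cap; fitting a circle to the cap's top in both views gave about 3 mm. The two views still differ by 3–6 mm on the cap's position.

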